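# Ease the blotting press down on its ratchet crank

## Robot

A 6-joint arm with a two-finger parallel gripper is mounted at the origin on a cart in front of the work surface, level with it; the furniture and walls round the work are solid. World frame = base frame: x ahead of the robot, y to its left, z up, the work surface at z = 0. Lengths are in m, angles in rad, forces in N, time in s.
With the tool pointing down it reaches from about 0.375 to 0.75 m from the base axis. Payload 9 kg.
Tool frame: the origin (TCP) lies midway between the tips of the shut fingers; the grasp point (between the pads) lies 19 mm behind it; z points along the fingers, y is the line along which they close (so a half turn about z gives the same grasp; the last joint's range is limited). The gripper opens to 85 mm and grips with 20 to 120 N. Pads are 22 mm wide; open, the fingers measure 114 mm over their backs; the gripper's body (76 mm by 85 mm) begins 54 mm behind the grasp point. The pads swing forward as they close: fully open they stand 13 mm farther back than shut.
Start: joints at [-1.362, 0.104, 0.097, 1.564, 0, 1.353], TCP at [0.248, -0.546, 0.193] pointing down, gripper open.
Joint ranges: [-2.99, 2.99], [-0.84, 1.86], [-1.1, 1.16], [-1.84, 2.11], [-1.51, 1.56], [-3.14, 3.14]. Speed limits (rad/s): [2.22, 2.22, 2.57, 3.14, 3.14, 3.14].

## Interface

Orientations are given as [roll, pitch, yaw] about the fixed x, y, z axes, in that order (R = Rz(yaw) Ry(pitch) Rx(roll)).
In Python, from station import movep, move_l, set_joints, set_gripper, wait, ik, get_obs, get_image, camera_info, PlanningError, sign_off gives the robot as it stands. Calls block until the motion is done:
- movep(position, orientation): joint-space move of the TCP to a pose.
- move_l(position, rotation=None, feed=0.15): straight line of the TCP; rotation=None keeps the orientation; feed is the mean speed in m/s.
- set_joints(angles): joint-space move.
- set_gripper(opening, grip_force=None): finger opening in m; grip_force is the grip in N (None keeps the last); returns when the fingers have stopped.
- wait(seconds).
- ik(position, orientation): joint angles nearest the present ones, or None.
- get_obs(): the state.
- get_image(name): name is "side" or "top"; returns the picture (400x640x3 uint8, red, green, blue); there is no depth.
- camera_info(name): a dict with "mtx" (3x3 intrinsics, pixels), "rvec" (rotation vector, rad) and "tvec" (3), from world to camera coordinates, as OpenCV has them. Camera axes: x right, y down, z forward; pixel columns grow to the right and rows downward; lengths in m; the calibration is good to about 2 mm. A picture is of the moment at which its call begins. camera_info takes no time and is no camera call.
A pose or a line that the arm cannot do raises PlanningError and nothing moves.
- sign_off(): hands the job in; it is judged then, once.
The state is a dict: "time_s": time; "q": joint angles; "qvel": joint speeds; "tau": joint torques, N m; "tcp_pos": TCP position; "eef_rot": TCP orientation; "wrist_force": force on the tool from outside, world axes, zero at the start; "ft_torque": the same for the moment, N m; "width": finger opening in m; "finger_force": force on a finger pad.
Only numpy, scipy, OpenCV 4.12 (cv2) and the standard library are available. Lean on these libraries where they do the work, as an engineer would, in place of code of your own. Each camera call takes 0.05 s, during which the arm holds its last target. There are 200 camera calls.

## Task

The platen of the blotting press is wound up and hangs on its ratchet. Throw the red pawl lever over to release, wind the crank up a touch so that the pawl drops out, and let the crank turn back slowly under your hand until the platen rests with its own weight on the glass plate of the blotting pile: it must not run down or fall, and do not crank it tight or force the crank against the pawl. When the pile carries the platen, let go of the crank and put the pawl lever back to hold, leaving the other things on the bench alone.

Things in the scene. Friction and masses are not known exactly. Their poses are not given: they have to be found in the camera images.
- press: blotting press fixed to the bench: grey base 160 x 226 x 18 mm, two steel columns, blue gear frame up to z = 0.2 m, with the toothed rack standing out of it to 0.24 m. Origin on the bench under it, x to its back, y to its left, z up (yaw varies). Its crank turns about an axis along x at y = -25, z = 150 mm. A ratchet wheel (20 hooked teeth) and a brass pawl sit on the frame's face, x = -12 to 0 mm
- crank_axle (a point): point on the crank's axis of rotation, 91 mm in front (-x) of the press origin, in the vertical plane in which crank_grip circles (radius 65 mm)
- crank_grip (a point): middle of the black crank handle, a sleeve 18 mm thick and 85 mm long that lies along the press x axis and spins freely on its pin; this point is 60 mm in front of the crank arm's end. Seen from the front it lies to the left of the axle; it goes down round the axle as the platen goes down. The hanging platen pulls it down with 5 to 9 N
- crank: crank arm, ratchet wheel (62 mm across) and pinion on one shaft; origin on the shaft, x along the axis. Turned by a about the press x axis (positive = winding up), the handle stands at 1.012 + a rad above the press +y side, seen from the axle. 1 rad moves the platen 25 mm. a starts at 0, on a tooth (a tooth is 0.314 rad); upper stop at 0.32
- lever_knob (a point): centre of the red ball knob (18 mm) on top of the pawl lever, 55 mm above its pivot, at the front right of the press, about 0.23 m above the bench; nothing stands within 40 mm to its left or right at that height
- pawl_lever (a joint): angle of the pawl lever (rad): 0 = hold, knob leaning right (press -y); 0.6 = release, knob leaning left (+y), 33 mm away. Stays where it is put; 2 to 4 N at the knob moves it; stops at both ends. It pulls the pawl by a spring: while the wheel loads the pawl, the pawl stays hooked in the tooth even with the lever at release, and comes out when the crank is wound up by about 0.05 rad
- pawl: brass pawl, 45 mm long, on the pivot of the pawl lever; its tip hooks under a tooth on the right of the ratchet wheel
- platen: aluminium platen 110 x 136 x 10 mm with a grey crosshead on the columns, 1.4 to 1.9 kg; origin at the centre of its underside, about 0.098 m above the bench at a = 0. It is to come down at 10 to 25 mm/s (handle 25 to 65 mm/s)
- gel_tray (a point): centre of the underside of the green gel tray (106 x 128 x 13 mm) on the press base, 18 mm above the bench, right below the platen. In it lies a white pile of blotting paper 88 x 108 mm under a loose glass plate 6 mm thick; the pile is thicker or thinner from day to day: the glass top is 47 to 64 mm above the bench. It is stiff: less than 1 mm from first touch brings 50 N
- lab_timer: white bench timer 62 x 66 x 19 mm, lying loose at the right; leave alone
- blue_tape: roll of blue-green tape 54 x 13 mm, lying loose at the right; leave alone
- petri_dish: petri dish 63 x 16 mm, lying loose at the left; leave alone

How it is judged:
On the way, in this order (a step that is already met when the one before it is completed fails the run):
1. the pawl lever is thrown to release while the platen still hangs clear (value of joint pawl_lever above 0.45 rad and contact force between platen and anything else below 0.5 N), for 0.2 s.
2. the platen has been let down and the pile carries it (contact force between platen and anything else above 8 N), for 0.3 s.
At the end, for the whole second after the job is handed in: the platen rests still on the blotting pile with its weight (more than 8 N) and the pawl lever is back at hold (within 0.12 rad) (contact force between platen and anything else above 8 N and value of joint pawl_lever below 0.12 rad and linear speed of platen below 0.005 m/s); the robot touches nothing.
It fails at once if the platen moves faster than 40 mm/s (it runs down or falls) (linear speed of platen above 0.04 m/s).
It fails at once if the pile is squeezed with more than 50 N (contact force between platen and anything else above 50 N).
It fails at once if the pawl is loaded with more than 60 N (the crank is forced against it) (contact force between pawl and crank above 60 N).
It fails at once if the timer, the tape or the petri dish is moved by more than 15 mm (distance of any of lab_timer, blue_tape, petri_dish from where it was at the start of the episode above 0.015 m).
It also fails if it takes over 61 s, if anything falls off the work surface, if the arm or the gripper's body presses on something with over 40 N, if the wrist force passes 120 N, or if a joint passes its speed limit or range.

## Working session

There is one attempt and no reset: what is moved stays moved. The work goes in short steps, each a Python script; the robot and the scene stay as the last script left them, time stands still between calls to the robot, and variables do not carry over. Pictures are saved under pics/ and viewed, at most 11 in all, crops included, and the job is handed in when it is done.

```bash
mkdir -p pics; ls; python3 - <<'E'
from station import *
import cv2
for n in ("side","top"):
    cv2.imwrite(f"pics/{n}0.png",cv2.cvtColor(get_image(n),cv2.COLOR_RGB2BGR))
    c=camera_info(n);print(n,c)
print(get_obs())
E
```

```text
pics
side {'mtx': array([[446.1179512 ,   0.        , 319.05267643],
       [  0.        , 446.1179512 , 200.1902442 ],
       [  0.        ,   0.        ,   1.        ]]), 'rvec': array([ 2.26307884, -0.22912858,  0.12627019]), 'tvec': array([-0.56898074,  0.20657165,  1.0306038 ])}
top {'mtx': array([[408.11186737,   0.        , 319.51349506],
       [  0.        , 408.11186737, 199.49033541],
       [  0.        ,   0.        ,   1.        ]]), 'rvec': array([ 2.18304154, -2.12723924,  0.17337697]), 'tvec': array([0.02701326, 0.61208409, 1.12589527])}
{'time_s': 0.1, 'q': array([-1.36173092e+00,  1.04673263e-01,  9.65456583e-02,  1.56387251e+00,
        4.02454072e-06,  1.35309567e+00]), 'qvel': array([ 0.00166684, -0.00332581,  0.00185582,  0.00083522, -0.00070736,
       -0.0011299 ]), 'tau': array([ 7.80255039e-03, -5.58206534e+01,  5.04719496e+01,  1.29674625e-02,
       -2.62107023e-04,  2.32322083e-05]), 'tcp_pos': array([ 0.24829607, -0.54584655,  0.19227962]), 'eef_rot': array([-3.14041815e+00, -2.63930279e-04,  4.26765904e-01]), 'wrist_force': array([ 0.91371447,  0.09691323, -1.49682241]), 'ft_torque': array([ 0.00197322, -0.02057529, -0.05126598]), 'finger_force': 0.0, 'width': 0.08513301248925463}
```

View pics/side0.png

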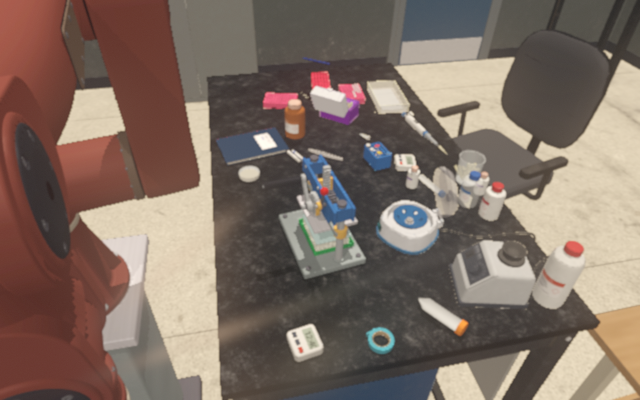

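View pics/top0.png

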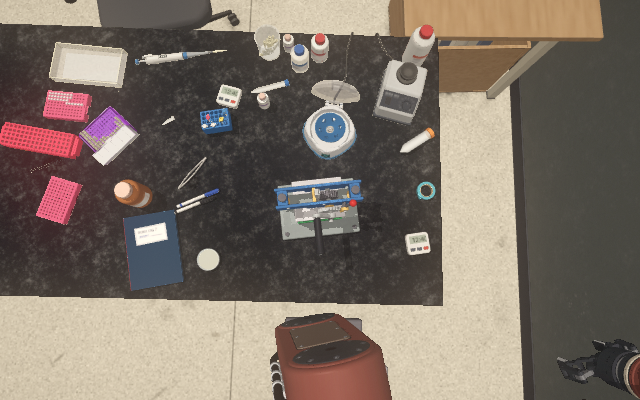

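Side view: press at about (325,215), red knob near (325,192), timer (305,342), tape (380,340). Top view: press at (320,208), black handle at (319,237), red knob at (353,203). I'll zoom in on both.

```bash
python3 - <<'E'
import cv2,numpy as np
s=cv2.imread("pics/side0.png")[140:280,270:370];t=cv2.imread("pics/top0.png")[170:270,265:375]
s=cv2.resize(s,(400,560),interpolation=cv2.INTER_CUBIC);t=cv2.resize(t,(396,360),interpolation=cv2.INTER_CUBIC)
o=np.zeros((560,796,3),np.uint8);o[:,:400]=s;o[:360,400:]=t
cv2.imwrite("pics/z0.png",o)
E
```

```text
(no output)
```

View pics/z0.png

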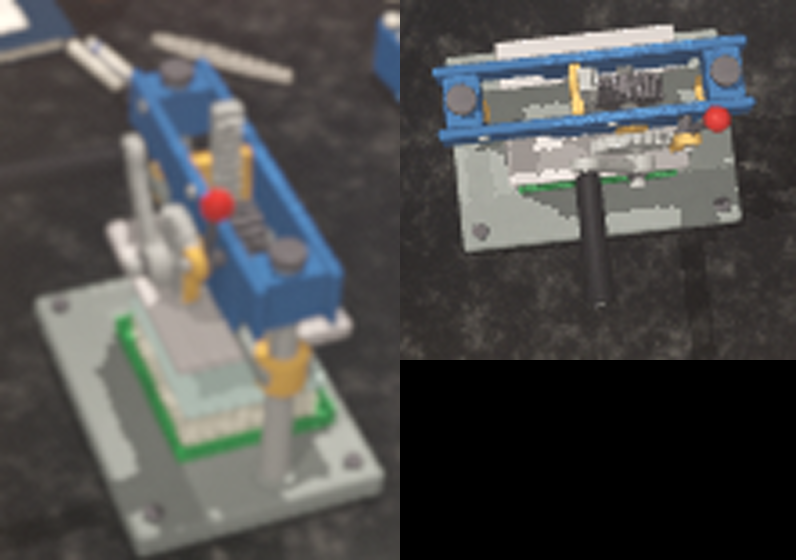

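The side crop shows the knob at crop (217,205) and the pile under the platen. In the top crop, the base's front corners are at (465,251) and (741,220), and the handle runs from (588,172) to (598,305). Next I compute the poses.

```bash
cat > h.py <<'E'
from station import *
import numpy as np, cv2
def cam(n):
    c=camera_info(n);R=cv2.Rodrigues(c["rvec"])[0];return c["mtx"],R,np.ravel(c["tvec"])
def plane(n,px,z):
    K,R,t=cam(n);d=R.T@np.linalg.inv(K)@[*px,1];o=-R.T@t;return o+d*(z-o[2])/d[2]
def tri(ps,pt):
    P=[K@np.c_[R,t] for K,R,t in (cam("side"),cam("top"))]
    X=cv2.triangulatePoints(*P,np.float64(ps),np.float64(pt)).ravel();return X[:3]/X[3]
def red(img,box):
    x0,y0,x1,y1=box;c=img[y0:y1,x0:x1].astype(int)
    m=(c[...,0]>120)&(c[...,1]<70)&(c[...,2]<80)
    v,u=np.nonzero(m);return np.array([u.mean()+x0,v.mean()+y0]),m.sum()
def knob():
    s=red(get_image("side"),(300,160,350,220));t=red(get_image("top"),(330,185,375,220));print(s,t);return tri(s[0],t[0])
E
python3 - <<'E'
from h import *
print("knob",knob())
T=lambda u,v:(265+(u-400)/3.6-.4,170+v/3.6-.4)
a,b=plane("top",T(465,251),.018),plane("top",T(741,220),.018)
d=a-b;yaw=np.arctan2(-d[0],d[1]);print(a,b,np.linalg.norm(d),yaw)
ex=np.array([np.cos(yaw),np.sin(yaw),0]);o=(a+b)/2+ex*.08;print("origin",o)
h0,h1=plane("top",T(590,172),.205),plane("top",T(598,305),.205);print(h0,h1,np.arctan2(*(h0-h1)[[1,0]]))
ey=np.array([-ex[1],ex[0],0])
for p in(h0,h1,knob()):print("press coords",(p-o)@ex,(p-o)@ey)
g=o-ex*.091+ey*.0095;g[2]=.205;print(g,ik(g,[np.pi,0,yaw]),ik(g,[np.pi,0,yaw+np.pi]))
E
```

```text
(array([323.80555556, 191.41666667]), np.int64(36)) (array([352.83333333, 202.66666667]), np.int64(30))
knob [ 0.580133   -0.03464791  0.23013946]
[0.49597713 0.14584258 0.018     ] [ 0.5264986  -0.07530713  0.018     ] 0.22324595133381742 0.1371463445137213
origin [0.59048668 0.04620507 0.018     ]
[0.54349201 0.04956278 0.205     ] [0.45394895 0.04192428 0.205     ] 0.08509922705212578
(array([323.89189189, 191.45945946]), np.int64(37)) (array([352.83333333, 202.66666667]), np.int64(30))
press coords -0.046094337806313695 0.00975114184865944
press coords -0.1358409171584921 0.014426414988171415
press coords -0.021205348181791418 -0.07871767448050294
[0.49904234 0.04317463 0.205     ] [-0.17540808 -0.19537437 -0.17207411  1.59409658  0.          2.82903823] [-0.17540808 -0.19537437 -0.17207411  1.59409658  0.         -0.31255442]
```

```bash
cat >> h.py <<'E'
yaw=0.125
ex=np.array([np.cos(yaw),np.sin(yaw),0]);ey=np.array([-ex[1],ex[0],0])
O=[np.pi,0,yaw+np.pi-2*np.pi]
K0=np.array([.580,-.0347,.230])
def F(n=4):
    f=[]
    for _ in range(n): wait(.02);f.append(get_obs()["wrist_force"])
    return np.mean(f,0)
def push(p0,sgn,travel,fmax):
    """line push along sgn*ey until force rise"""
    f0=F();s=0
    while s<travel:
        s+=.003; move_l(p0+sgn*ey*s,feed=.04); f=(F(2)-f0)@ey*sgn
        if s>.02 and -f>fmax: break
    print("push end",s,"f",f)
E
python3 - <<'E'
from h import *
p=K0-ey*.038;p[2]=.223
set_gripper(0,20)
movep(p+[0,0,.09],O)
move_l(p)
push(p,1,.055,7)
i=get_image("side");j=get_image("top")
o=get_obs();print(o["time_s"],o["tcp_pos"],o["wrist_force"])
print(red(i,(300,160,350,220)),red(j,(330,185,375,220)))
c=np.vstack([i[140:280,240:400],j[150:290,240:400]])
cv2.imwrite("pics/p1.png",cv2.cvtColor(cv2.resize(np.hstack([c[:140],c[140:]]),(800,350),interpolation=cv2.INTER_CUBIC),cv2.COLOR_RGB2BGR))
E
```

```text
push end 0.057000000000000016 f -0.996280724861989
9.4917 [ 0.57762468 -0.01584297  0.22300438] [-0.06142717  0.57998477 -0.03841048]
(array([323.87179487, 191.28205128]), np.int64(39)) (array([nan, nan]), np.int64(0))h.py:13: RuntimeWarning: Mean of empty slice.
  v,u=np.nonzero(m);return np.array([u.mean()+x0,v.mean()+y0]),m.sum()
  ret = ret.dtype.type(ret / rcount)
```

View pics/p1.png

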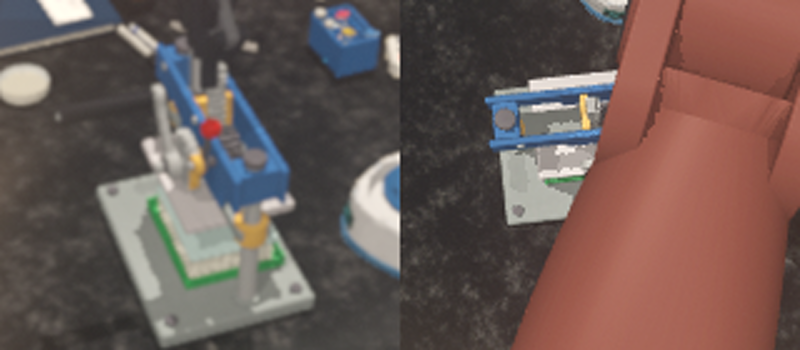

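The knob is still at side pixel (324,191). The gripper tip appears behind and left of it, near (330,164), so I'll check the calibration by reprojecting.

```bash
python3 - <<'E'
from h import *
def pr(n,p):
    c=camera_info(n);return cv2.projectPoints(np.float64([p]),c["rvec"],c["tvec"],c["mtx"],None)[0].ravel()
tcp=get_obs()["tcp_pos"]
print("tcp side",pr("side",tcp)); print("K0",pr("side",K0),pr("top",K0))
print(plane("top",(352.83,202.67),.23),plane("side",(323.85,191.4),.23))
i=get_image("side")[80:260,220:420]
cv2.imwrite("pics/p2.png",cv2.cvtColor(cv2.resize(i,(600,540),interpolation=cv2.INTER_CUBIC),cv2.COLOR_RGB2BGR))
E
```

```text
tcp side [320.2302994  188.84579614]
K0 [323.21316409 191.57780887] [352.92841544 202.15852333]
[ 0.5787521  -0.03447893  0.23      ] [ 0.58146683 -0.03436874  0.23      ]
```

View pics/p2.png

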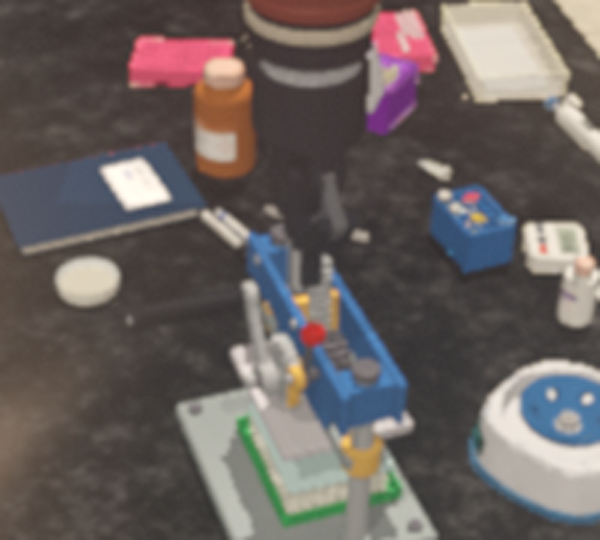

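```bash
python3 - <<'E'
from h import *
o=get_obs();print(o)
for n in("side","top"):
    K,R,t=cam(n);print(n,-R.T@t, "axis",R[2])
def pr(n,p):
    c=camera_info(n);return cv2.projectPoints(np.float64([p]),c["rvec"],c["tvec"],c["mtx"],None)[0].ravel()
t=o["tcp_pos"]
for dz in(0,.02,.04,.06,.073,.1,.15):print(dz,pr("side",t+[0,0,dz]))
for dy in(.03,.06,.1,.15):print(dy,pr("side",t+[0,dy,0]))
E
```

```text
{'time_s': 9.5417, 'q': array([-2.53682972e-01,  4.52299643e-02,  9.02779563e-02,  1.61583433e+00,
       -4.94855040e-05, -3.78664827e-01]), 'qvel': array([-0.00012877,  0.00074471,  0.00037259, -0.00053582,  0.00238202,
       -0.00077334]), 'tau': array([ 5.93841006e-02, -5.24416137e+01,  5.01112533e+01,  3.65728891e-03,
        1.28366490e-03,  2.89334921e-04]), 'tcp_pos': array([ 0.57764163, -0.01589684,  0.22299972]), 'eef_rot': array([-3.14154298e+00, -9.01169894e-06, -3.01661080e+00]), 'wrist_force': array([ 0.11889602,  0.04979985, -0.5346328 ]), 'ft_torque': array([-0.02824106, -0.0323195 , -0.00181694]), 'finger_force': 0.0, 'width': -4.444862421594248e-05}
side [ 0.40954349 -0.75565531  0.8305506 ] axis [ 0.16728588  0.74585815 -0.64475659]
top [0.44431467 0.06123877 1.20077104] axis [ 0.14269407 -0.01572508 -0.98964192]
0 [320.24304135 188.86173366]
0.02 [320.39300038 181.59668914]
0.04 [320.5470485  174.13354149]
0.06 [320.70535526 166.46407592]
0.073 [320.81062276 161.36419596]
0.1 [321.03547118 150.47099622]
0.15 [321.4754854  129.15368849]
0.03 [317.42952837 180.59177883]
0.06 [314.73989889 172.68596339]
0.1 [311.33269514 162.67093189]
0.15 [307.33755886 150.9277493 ]
```

```bash
python3 - <<'E'
from h import *
a=cv2.imread("pics/side0.png");b=cv2.cvtColor(get_image("side"),cv2.COLOR_RGB2BGR)
f=lambda i:cv2.resize(i[130:220,290:356],(396,540),interpolation=cv2.INTER_NEAREST)
cv2.imwrite("pics/p3.png",cv2.convertScaleAbs(np.hstack([f(a),f(b)]),alpha=1.5,beta=20))
E
```

```text
(no output)
```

View pics/p3.png

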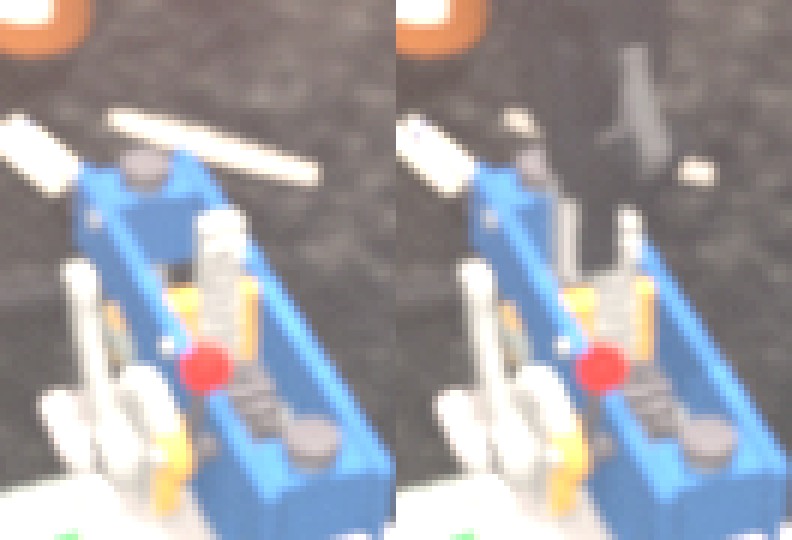

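The closed fingertips sit at about side pixel (322,176). The reported TCP should project to (320,189), so they passed the knob without touching it. I'll check the tip in both views at a clear spot.

```bash
python3 - <<'E'
from h import *
p=get_obs()["tcp_pos"]
move_l(p+[0,0,.06])
movep([.55,-.27,.16],O)
def pr(n,p):
    c=camera_info(n);return cv2.projectPoints(np.float64([p]),c["rvec"],c["tvec"],c["mtx"],None)[0].ravel()
t=get_obs()["tcp_pos"];out=[];print(get_obs()["time_s"],t)
for n in("side","top"):
    i=cv2.cvtColor(get_image(n),cv2.COLOR_RGB2BGR);cv2.imwrite(f"pics/c_{n}.png",i)
    u=pr(n,t);x0,y0=(int(max(0,u[0]-50)),int(max(0,u[1]-70)));print(n,u,"crop0",x0,y0)
    c=cv2.resize(i[y0:y0+140,x0:x0+100],(400,560),interpolation=cv2.INTER_CUBIC)
    cv2.drawMarker(c,tuple(int(v) for v in ((u-[x0,y0])*4)),(0,255,255),cv2.MARKER_CROSS,15,1);out.append(c)
cv2.imwrite("pics/p4.png",cv2.convertScaleAbs(np.hstack(out),alpha=1.4,beta=25))
E
```

```text
11.2333 [ 0.55057098 -0.26909966  0.16069528]
side [334.10786726 301.89715352] crop0 284 231
top [441.04897279 219.60161729] crop0 391 149
```

View pics/p4.png

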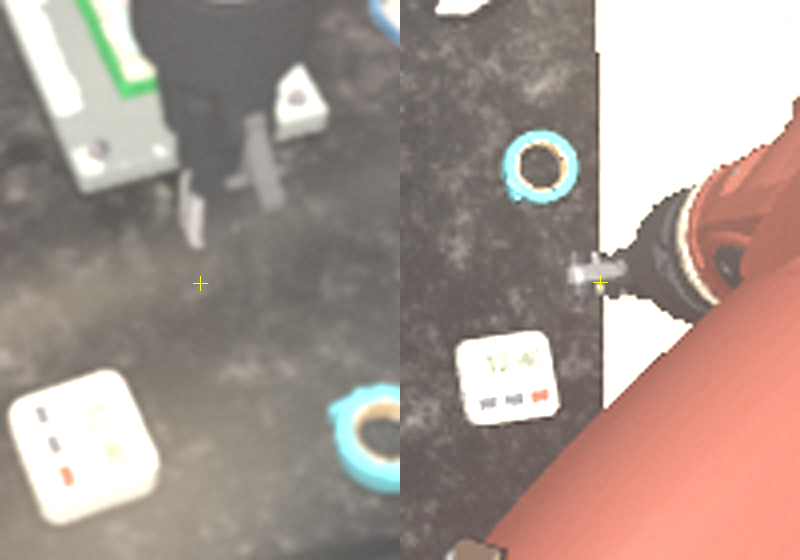

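```bash
python3 - <<'E'
from h import *
for s in((334,292),(335,291)):
  for t in((434,217),(437,217)):print(s,t,tri(s,t))
print(ex,ey)
E
```

```text
(334, 292) (434, 217) [ 0.55556873 -0.24977022  0.16430638]
(334, 292) (437, 217) [ 0.55445922 -0.25521941  0.17148626]
(335, 291) (434, 217) [ 0.55652128 -0.24935561  0.1662528 ]
(335, 291) (437, 217) [ 0.5554039  -0.25479837  0.17339486]
[0.99219767 0.12467473 0.        ] [-0.12467473  0.99219767  0.        ]
```

```bash
python3 - <<'E'
import cv2,numpy as np
out=[]
for n,(x0,y0) in (("side",(284,231)),("top",(391,149))):
    a=cv2.imread(f"pics/{n}0.png").astype(int);b=cv2.imread(f"pics/c_{n}.png").astype(int)
    d=np.abs(a-b).max(2)
    m=cv2.resize(np.clip(d*8,0,255).astype(np.uint8)[y0:y0+140,x0:x0+100],(400,560),interpolation=cv2.INTER_NEAREST);out.append(m)
o=cv2.cvtColor(np.hstack(out),cv2.COLOR_GRAY2BGR)
cv2.drawMarker(o,(200,284),(0,255,255),0,15,1);cv2.drawMarker(o,(600,282),(0,255,255),0,15,1)
cv2.imwrite("pics/p5.png",o)
E
```

```text
(no output)
```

View pics/p5.png

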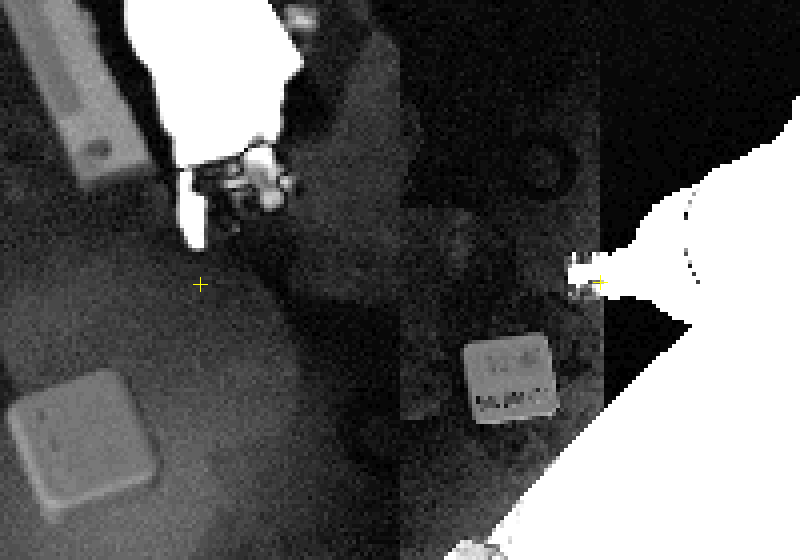

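The side silhouette ends about 10 px above the expected TCP (row 292 against 302), while the top view roughly agrees. I'll settle the tool height with a light touch on free bench.

```bash
python3 - <<'E'
from h import *
movep([.42,-.09,.05],O); move_l([.42,-.09,.012],feed=.1)
f0=F();z=.012
while z>-.045:
    z-=.003;move_l([.42,-.09,z],feed=.05);f=F(1)-f0
    if abs(f[2])>3:break
o=get_obs();print(o["time_s"],o["tcp_pos"],f)
for n in("side","top"):cv2.imwrite(f"pics/d_{n}.png",cv2.cvtColor(get_image(n),cv2.COLOR_RGB2BGR))
move_l([.42,-.09,.05],feed=.2)
c=camera_info("side");u=cv2.projectPoints(np.float64([o["tcp_pos"]]),c["rvec"],c["tvec"],c["mtx"],None)[0].ravel();print(u)
i=cv2.imread("pics/d_side.png");x0,y0=int(u[0]-50),int(u[1]-80)
k=cv2.resize(i[y0:y0+120,x0:x0+100],(500,600),interpolation=cv2.INTER_CUBIC)
k=cv2.convertScaleAbs(k,alpha=2,beta=20);cv2.drawMarker(k,tuple(int(v) for v in (u-[x0,y0])*5),(0,255,255),0,12,1)
cv2.imwrite("pics/p6.png",k)
E
```

```text
17.4417 [ 0.42049301 -0.09029721 -0.03825767] [-2.27799813  0.40320398  7.49741449]
[260.24604683 301.946804  ]
```

View pics/p6.png

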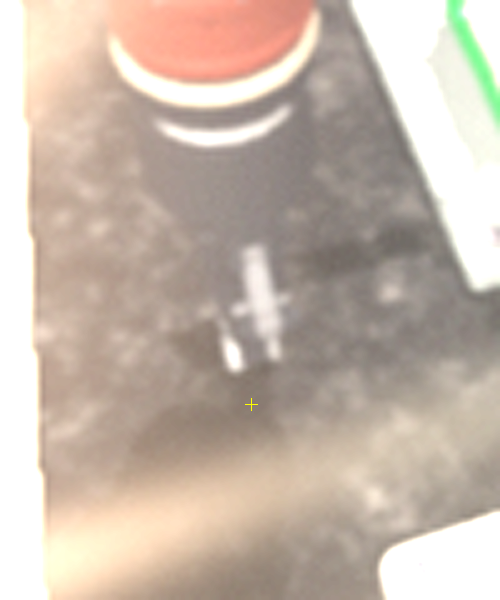

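The tip touches the bench at a reported z of -0.038, so the real tip is about 36 mm above the reported TCP, and the pictures agree. I'll apply that offset and redo the lever push.

```bash
cat >> h.py <<'E'
DZ=.036   # true tip = reported + DZ
def push(p0,sgn,s,travel,fmax):
    f0=F(2);log=[]
    while s<travel:
        s+=.004; move_l(p0+sgn*ey*s,feed=.08); f=-((F(1)-f0)@ey)*sgn;log.append((round(s,3),round(f,1)))
        if f>fmax: break
    print(log)
E
python3 - <<'E'
from h import *
p=K0-ey*.048;p[2]=.223-DZ
movep(p+[0,0,.07],O)
f0=F(2);move_l(p,feed=.15);print("down",F(2)-f0)
push(p,1,.006,.062,7)
o=get_obs();print(o["time_s"],o["tcp_pos"])
i=get_image("side");print(red(i,(290,160,350,220)))
E
```

```text
down [ 0.72333745 -0.40837313  0.44024912]
[(0.01, np.float64(0.1)), (0.014, np.float64(0.6)), (0.018, np.float64(0.2)), (0.022, np.float64(-0.2)), (0.026, np.float64(-0.8)), (0.03, np.float64(0.9)), (0.034, np.float64(3.4)), (0.038, np.float64(4.1)), (0.042, np.float64(2.4)), (0.046, np.float64(2.9)), (0.05, np.float64(2.7)), (0.054, np.float64(2.1)), (0.058, np.float64(1.3)), (0.062, np.float64(4.2))]
23.6417 [ 0.5780669  -0.02095333  0.18656438]
(array([nan, nan]), np.int64(0))h.py:13: RuntimeWarning: Mean of empty slice.
  v,u=np.nonzero(m);return np.array([u.mean()+x0,v.mean()+y0]),m.sum()
  ret = ret.dtype.type(ret / rcount)
```

```bash
python3 - <<'E'
from h import *
p=get_obs()["tcp_pos"];f0=F(1);s=0
while s<.012:
    s+=.003;move_l(p+ey*s,feed=.08);f=-(F(1)-f0)@ey;print(round(f,1),end=" ")
    if f>5:break
q=get_obs()["tcp_pos"];print(q)
move_l(q-ey*.006+[0,0,.065],feed=.25)
g=np.array([.499,.0445,.205-.019-DZ])-ey*.002
movep(g+[0,0,.075],O)
i=get_image("side");print(red(i,(290,150,350,220)),get_obs()["time_s"])
cv2.imwrite("pics/e.png",cv2.cvtColor(i,cv2.COLOR_RGB2BGR))
E
```

```text
10.8 [ 0.57808061 -0.02049951  0.18664299]
(array([318.57575758, 182.18181818]), np.int64(33)) 24.9417
```

The knob moved to (318.6,182.2), so the lever is at release. Next is the crank grip.

```bash
python3 - <<'E'
from h import *
set_gripper(.055,20)
p=get_obs()["tcp_pos"];f0=F(2)
move_l(p-[0,0,.04],feed=.15);print(F(1)-f0)
move_l(p-[0,0,.075],feed=.15);print(F(1)-f0)
set_gripper(0,20)
o=get_obs();f=F(2)-f0;np.save("f0.npy",f0)
print(o["time_s"],o["width"],o["finger_force"],o["tcp_pos"],"f",f,"ey",f@ey,"ex",f@ex,o["ft_torque"])
i=get_image("side");cv2.imwrite("pics/g.png",cv2.cvtColor(cv2.resize(i[130:250,270:370],(500,600),interpolation=cv2.INTER_CUBIC),cv2.COLOR_RGB2BGR))
E
```

```text
[0.68287426 0.2571592  0.52112101]
[ 0.7704086  -0.60065129 -0.06922135]
26.7917 0.01733704400703085 20.483249947428703 [0.4996085  0.04399393 0.15074336] f [0.75358377 8.69304486 0.73382629] ey 8.531265977181306 ex 1.8315071133952832 [1.85040020e+00 1.52388949e-03 3.60135960e-02]
```

View pics/g.png

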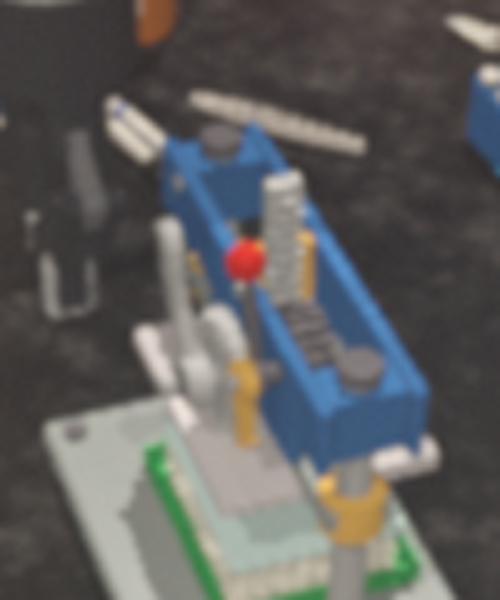

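The handle is gripped (width 17.3 mm), and the knob leans left at crop (245,260). Next: wind up, then let the platen down under force monitoring.

```bash
cat >> h.py <<'E'
R,TH=.065,1.012
def arc(p0,a): return p0+R*((np.cos(TH+a)-np.cos(TH))*ey+(np.sin(TH+a)-np.sin(TH))*np.array([0,0,1]))
def TR(f0,a,n=1):
    f=F(n)-f0;y,z=f@ey,f[2];t=TH+a
    return np.sin(t)*y-np.cos(t)*z, np.cos(t)*y+np.sin(t)*z   # carried load, outward force on tool
E
python3 - <<'E'
from h import *
f0=np.load("f0.npy");p0=get_obs()["tcp_pos"];np.save("p0.npy",p0)
set_gripper(0,50)
log=[];ok=True
for a,fd in [(.06,.03),(.13,.03)]+[(x,.03) for x in (.05,0,-.04,-.08,-.12,-.16)]+[(x,.035) for x in np.arange(-.3,-1.21,-.15)]:
    move_l(arc(p0,a),feed=fd);t,r=TR(f0,a);log.append((round(float(a),2),round(t,1),round(r,1)))
    if t<-5 or abs(r)>25 or t>30: ok=False;break
print(ok,log);o=get_obs();print(o["time_s"],o["width"],o["tcp_pos"]-arc(p0,a))
cv2.imwrite("pics/d1.png",cv2.cvtColor(get_image("side"),cv2.COLOR_RGB2BGR))
E
```

```text
True [(0.06, np.float64(6.7), np.float64(-0.2)), (0.13, np.float64(6.5), np.float64(1.0)), (0.05, np.float64(7.7), np.float64(-0.0)), (0.0, np.float64(7.1), np.float64(-1.1)), (-0.04, np.float64(7.7), np.float64(0.0)), (-0.08, np.float64(7.5), np.float64(0.3)), (-0.12, np.float64(6.8), np.float64(0.3)), (-0.16, np.float64(7.4), np.float64(-0.1)), (-0.3, np.float64(7.0), np.float64(-0.2)), (-0.45, np.float64(7.2), np.float64(1.0)), (-0.6, np.float64(8.3), np.float64(1.2)), (-0.75, np.float64(8.2), np.float64(2.1)), (-0.9, np.float64(8.1), np.float64(3.3)), (-1.05, np.float64(7.8), np.float64(3.4)), (-1.2, np.float64(7.3), np.float64(4.3))]
32.4417 0.016524813438631977 [-0.00021892 -0.0001217   0.00013359]
```

The load is steady at 7–8 N and the pawl is out. Now fine steps until the pile carries it.

```bash
python3 - <<'E'
from h import *
f0=np.load("f0.npy");p0=np.load("p0.npy");a=-1.2;log=[]
while a>-2.15:
    a-=.02 ;move_l(arc(p0,a),feed=.025);t,r=TR(f0,a)
    log.append((round(a,2),round(t,1),round(r,1)))
    if t<1.5:break
wait(.1);print(log,TR(f0,a,3),get_obs()["time_s"])
E
```

```text
[(-1.22, np.float64(8.1), np.float64(3.5)), (-1.24, np.float64(9.0), np.float64(3.2)), (-1.26, np.float64(8.1), np.float64(2.8)), (-1.28, np.float64(7.6), np.float64(3.5)), (-1.3, np.float64(7.0), np.float64(3.5)), (-1.32, np.float64(8.5), np.float64(3.3)), (-1.34, np.float64(8.0), np.float64(3.1)), (-1.36, np.float64(8.8), np.float64(2.6)), (-1.38, np.float64(7.8), np.float64(3.3)), (-1.4, np.float64(7.9), np.float64(3.3)), (-1.42, np.float64(8.1), np.float64(4.3)), (-1.44, np.float64(8.1), np.float64(3.9)), (-1.46, np.float64(7.3), np.float64(3.5)), (-1.48, np.float64(8.0), np.float64(3.5)), (-1.5, np.float64(8.6), np.float64(4.8)), (-1.52, np.float64(7.2), np.float64(4.2)), (-1.54, np.float64(7.6), np.float64(4.3)), (-1.56, np.float64(7.5), np.float64(3.7)), (-1.58, np.float64(8.0), np.float64(3.1)), (-1.6, np.float64(8.1), np.float64(2.0)), (-1.62, np.float64(7.3), np.float64(4.6)), (-1.64, np.float64(7.5), np.float64(4.6)), (-1.66, np.float64(8.0), np.float64(4.7)), (-1.68, np.float64(7.6), np.float64(4.8)), (-1.7, np.float64(8.7), np.float64(4.4)), (-1.72, np.float64(8.3), np.float64(5.4)), (-1.74, np.float64(1.7), np.float64(4.3)), (-1.76, np.float64(-4.8), np.float64(3.9))] (np.float64(-4.798726072467493), np.float64(3.71687249700318)) 40.1083
```

```bash
python3 - <<'E'
from h import *
f0=np.load("f0.npy");p0=np.load("p0.npy")
a=-1.745;move_l(arc(p0,a),feed=.03);wait(.3);print("TR",TR(f0,a,2))
set_gripper(.05,20);p=get_obs()["tcp_pos"]
move_l(p+[0,0,.08],feed=.2);move_l([p[0],p[1],.26],feed=.3);set_gripper(0,20)
q=np.array([.5781,-.0205,.1866]);t=q+ey*.05-ex*.004
movep(t+[0,0,.06],O);f1=F(2);move_l(t+[0,0,.02],feed=.15);print(F(1)-f1)
move_l(t,feed=.1);print("down",F(1)-f1,get_obs()["time_s"])
f1=F(2);move_l(t-ey*.028,feed=.08);s=.028;log=[]
while s<.064:
    s+=.004;move_l(t-ey*s,feed=.08);f=(F(1)-f1)@ey;log.append((round(s,3),round(f,1)))
    if f>7:break
print(log,get_obs()["time_s"])
E
```

```text
TR (np.float64(0.7236230952964195), np.float64(4.834396495471887))
[ 0.11077052 -0.10870634  0.44058433]
down [ 0.74349135 -1.20037489  0.25427586] 44.0167
[(0.032, np.float64(1.0)), (0.036, np.float64(1.1)), (0.04, np.float64(1.2)), (0.044, np.float64(9.7))] 45.6167
```

```bash
python3 - <<'E'
from h import *
p=get_obs()["tcp_pos"]
move_l(p+ey*.006,feed=.08);move_l(p+ey*.006+[0,0,.1],feed=.2)
movep([.45,-.12,.3],O);i=get_image("side")
print(red(i,(290,150,350,220)),get_obs()["time_s"],F(3))
a=cv2.resize(i[130:250,270:370],(500,600),interpolation=cv2.INTER_CUBIC);cv2.imwrite("pics/end.png",cv2.cvtColor(a,cv2.COLOR_RGB2BGR))
E
```

```text
(array([323.57142857, 191.54761905]), np.int64(42)) 47.275 [-0.19319146  0.24855916  0.18800854]
```

View pics/end.png

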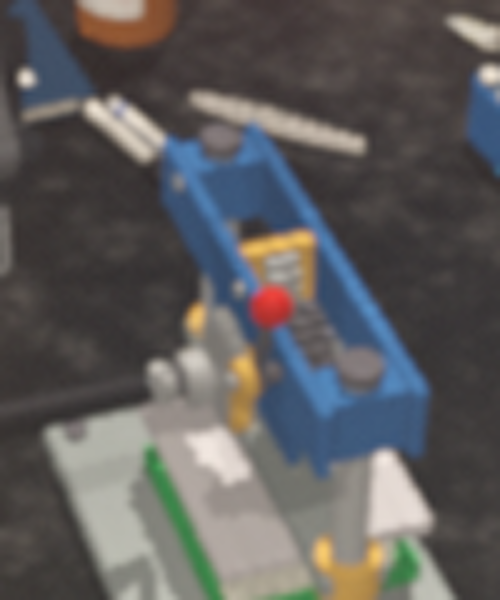

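The knob is back at hold, at side pixel (323.6,191.5). The platen rests on the pile, the crank is down and the robot is clear, so I'm handing in.

```bash
python3 -c "
from station import *
print(sign_off())"
```

```text
the job is handed in; nothing more can be done
None
```

The platen was let down slowly and rests on the pile, the crank is released, the pawl lever is back at hold, and the job was handed in at about 47 s of the 61 s; the station gave no verdict.

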